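# Seat the weighing tray on the coin scale

### The arm

A 6-joint arm with a two-finger parallel gripper is mounted at the origin on the work surface. World frame = base frame: x ahead of the robot, y to its left, z up, the work surface at z = 0. Lengths are in m, angles in degrees, forces in N, time in s.
With the tool pointing down it reaches from about 0.25 to 0.725 m from the base axis. Payload 9.7 kg.
Tool frame: the origin (TCP) lies on the centre line of the jaws, within the pads' length; the fingertips stand 17 mm ahead of it and the grasp point (between the pads) lies 2 mm behind it (bot.tip_extent is the distance from the TCP to the fingertips, in m); z points along the fingers, y is the line along which they close (so a half turn about z gives the same grasp; the last joint's range is limited). The gripper opens to 85 mm and grips with 20 to 120 N. Pads are 22 mm wide; open, the fingers measure 114 mm over their backs; the gripper's body (76 mm by 85 mm) begins 54 mm behind the grasp point. The pads swing forward as they close: fully open they stand 13 mm farther back than shut.
Start: joints at [64.458, 4.979, 10.078, 95.1, 0, 90], TCP at [0.237, 0.496, 0.248] pointing down, gripper open.
Joint ranges: [-179.16, 179.16], [-48.56, 103.87], [-65.8, 70.77], [-126.05, 130.52], [-82.76, 87.17], [-180, 180]. Speed limits (degrees/s): [127.2, 127.2, 147.25, 180, 180, 180].

### API

Orientations are given as [roll, pitch, yaw] about the fixed x, y, z axes, in that order (R = Rz(yaw) Ry(pitch) Rx(roll)).
In Python, from workcell import bot gives the robot as it stands.
- The arm moves only by the tool carry_out, never from a script. Its argument "moves" is text: rows parted by semicolons, each of 7 numbers parted by spaces: the shift along the tool's x, y, z in mm, then the turn, a rotation vector about the tool's x, y, z in degrees, then the finger opening in mm, from 0 to 85.4. A call has 1 to 20 rows; each row is the pose to reach, as a shift and turn from the pose commanded when the call began, along the tool's axes at that moment; what a row does not reach only later rows make up. A row lasts 1/10 s, in which the tool goes at most 50 mm and 8.59 degrees, less where a joint would pass 70% of its speed; a pose out of reach is approached as far as the arm can. A call with a gripper value outside its range is refused whole. The fingers move at their own pace and stop on an object; "force" is the grip in N (left out, the last holds). Time passes only in rows, so rows that repeat a pose let the fingers close. It gives the time, the measured TCP pose, the force, the opening and the grip force at its end, in the units of the state.
- bot.get_obs(): the state, without advancing time (a new reading comes with each control period).
- bot.camera(name): name is "scene" or "top" or "wrist"; returns a dict with "img" (400x640x3 uint8, red, green, blue), "mtx" (3x3 intrinsics, pixels), "k1" (the pictures are not rectified: a ray, as slopes to the right and down, at radius r is drawn at 1 + k1 r^2 times it, then the intrinsics apply), "position" and "orientation" of the camera in the world; the wrist camera has in their place "mount" (4x4, takes a point from camera to tool coordinates, whose origin is the TCP and whose axes are the flange's). Camera axes: x right, y up, looking along -z (the intrinsics and any distortion apply to the point x, -y, -z); pixel columns grow to the right and rows downward; lengths in m; the calibration is good to about 2 mm. A picture is of the moment at which its call begins: read the wrist's pose just before it. There is no depth.
- bot.job_done(): hands the job in; it is judged then, once.
The state is a dict: "time": time; "q": joint angles; "qd": joint speeds; "joint_efforts": joint torques, N m; "ee_pos": TCP position; "tcp_rot": TCP orientation; "wrist_force": force on the tool from outside, world axes, zero at the start; "torque": the same for the moment, N m; "opening": finger opening in m; "grasp_force": force on a finger pad.
Only numpy, scipy, OpenCV 4.12 (cv2) and the standard library are available. Lean on these libraries where they do the work, as an engineer would, in place of code of your own. Each camera call takes 0.05 s, during which the arm holds its last target. There are 200 camera calls.

### The job

The coin scale's brass weighing tray has been off for cleaning. Put it back on the scale's three steel balls, pouring lip pointing away from the display: set it down without dropping it, then press it gently home until the sprung bars on both sides have snapped over its edges and hold it down level. Never load the scale with more than 2.5 kg (25 N), and leave the other things on the counter where they are.

Things in the scene. Friction and masses are not known exactly. Their poses are not given: they have to be found in the camera images.
- tray: The loose weighing tray: shallow brass tray 120 (x) x 96 (y) mm, wooden handle along its middle, pouring lip 50 mm wide on its +x end. Origin: centre of its underside (lower edge of the skirt); x to the lip, z up. Tray floor 26 mm up, rim to 31 mm. 0.28 to 0.44 kg. Three vee grooves hidden underneath drop over the scale's balls and centre the tray from up to 6 mm off.
- tray_grip (a point): Middle of the tray's handle bar, 58 mm above the tray's origin: wooden bar with upright sides 74 mm long (tray x), 14 mm thick (tray y), on two posts; flat top 70 mm, underside 46 mm above the tray's underside. Axes as the tray's.
- tray_lip (a point): Tip of the tray's pouring lip, 80 mm along +x and 24 mm above the tray's origin. Low on both long sides of the tray a roof-shaped steel ridge, 80 mm long, sticks out 5 mm, its crest 7 mm above the underside; the scale's sprung bars snap over it.
- scale: The coin scale, fixed: squat brass housing 170 x 170 mm, 38 mm high, display and keys on a low nose on its -x side, to 126 mm out. Origin: centre of its underside; z up. Above it the aluminium weigh head, on a threaded levelling stem that is set differently each time: the head with all on it stands 0 to 30 mm higher than the heights given here, and that is not reported: feel for it.
- scale_seat (a point): Where the tray's origin lies when the tray is home, if the stem is at its lowest: 54 mm above the scale's underside (really 0 to 30 mm higher); axes as the scale's and the home tray's. The head carries three polished steel balls, 14 mm diameter, centres 10 mm above this point at x, y = (45, 0), (-30, 34), (-30, -34) mm.
- scale_lip (a point): Where the tip of the pouring lip lies when the tray is home and the stem at its lowest: 80 mm along the scale's +x (away from the display), 24 mm above scale_seat. Along both sides of the head, at y = 53 and -53 mm, runs a sprung round steel bar, 72 mm long, 6 mm thick, that gives outwards; behind it a cheek, outside at y = 69 mm, top 15 mm above scale_seat.
- weigh_head (a joint): How far (m) the weigh head has sunk under load: 0.001 at 25 N, the scale's limit. Laid on loosely, the tray stops 6 to 7 mm above home, on the bars. Some 10 N down, the handle held level, spreads them; 2 mm above home they snap over the ridges and pull it home. Pressed off centre only one side snaps and the tray stays tilted (5 degrees): then press down the high side.
- tube1: Clear plastic coin tube standing up, 36 mm diameter, 90 mm high, filled with coins. Origin: centre of its underside. A bystander.
- tube2: Clear plastic coin tube standing up, 32 mm diameter, 105 mm high, filled with coins. Origin: centre of its underside. A bystander.
- tube3: Clear plastic coin tube standing up, 40 mm diameter, 80 mm high, filled with coins. Origin: centre of its underside. A bystander.
- stamp: Grey steel date stamp standing up, foot 60 x 40 mm, 98 mm high with its handle. Origin: centre of its underside. A bystander.
- bell: Chrome counter bell, 84 mm diameter, 58 mm high. Origin: centre of its underside. A bystander.
- weight: Brass check weight with a knob, 38 mm diameter, 53 mm high, between scale and tray. Origin: centre of its underside. A bystander.
- dish: Round steel change dish, 90 mm diameter, 20 mm high. Origin: centre of its underside. A bystander.
There are look-alikes about, which are no part of the job. What is shaped like the tray but orange, pink or purple is not meant.

How it is judged:
By the outcome, as a careful person would: the job done as asked, in the order asked, and still so for the second after the job is handed in, with the robot touching nothing.
It also fails if it takes over 61 s, if anything falls off the work surface, if the arm or the gripper's body presses on something with over 40 N, if the wrist force passes 120 N, or if a joint passes its speed limit or range.

## Working session

There is one attempt and no reset: what is moved stays moved. The work goes in short steps, Python scripts to look and compute and a tool call to move; the robot and the scene stay as the last step left them, time stands still between calls to the robot, and variables do not carry over. Pictures are saved under pics/ and viewed, at most 10 in all, crops included, and the job is handed in when it is done.

Besides the shell and the picture viewer there is one more tool, called after "Emit:" as name(argument=value, ...) on one line, values as JSON. carry_out: Moves the arm, as the interface text tells. Its arguments: {"type":"object","properties":{"moves":{"type":"string"},"force":{"type":"number"}},"required":["moves"]}

```bash
mkdir -p pics; ls
cat > h.py <<'E'
import numpy as np, cv2
from scipy.spatial.transform import Rotation as R
from workcell import bot
def rot(o):
    o=np.array(o,float)
    return o if o.shape==(3,3) else R.from_euler('xyz',o,degrees=True).as_matrix()
def pose(c,obs=None):
    if 'mount' in c:
        M=np.array(c['mount']); Rt=rot(obs['tcp_rot'])
        return Rt@M[:3,:3], Rt@M[:3,3]+np.array(obs['ee_pos'])
    return rot(c['orientation']), np.array(c['position'])
def ray(c,uv,obs=None):
    Rc,p=pose(c,obs); K=np.array(c['mtx'])
    d=cv2.undistortPoints(np.array([[uv]],float),K,np.array([c['k1'],0,0,0],float))[0,0]
    return p, Rc@np.array([d[0],-d[1],-1])
def plane(c,uv,z,obs=None):
    p,d=ray(c,uv,obs); return p+d*(z-p[2])/d[2]
def tri(rays):
    A=np.zeros((3,3));b=np.zeros(3)
    for p,d in rays:
        d=d/np.linalg.norm(d);P=np.eye(3)-np.outer(d,d);A+=P;b+=P@p
    return np.linalg.solve(A,b)
def proj(c,X,obs=None):
    Rc,p=pose(c,obs); q=Rc.T@(np.array(X)-p); s=np.array([q[0]/-q[2],-q[1]/-q[2]])
    s=s*(1+c['k1']*(s@s)); return (np.array(c['mtx'])@[s[0],s[1],1])[:2]
E
python3 - <<'E'
from h import *
o=bot.get_obs(); print(o)
ims=[]
for n in ['scene','top','wrist']:
    c=bot.camera(n); cv2.imwrite(f'pics/{n}0.png',c['img'][:,:,::-1]); print(n,{k:v for k,v in c.items() if k!='img'})
E
```

```text
pics
{'time': 0.0, 'q': array([6.44567011e+01, 5.01112475e+00, 1.00359573e+01, 9.51014926e+01,
       2.33267139e-04, 9.00008561e+01]), 'qd': array([ 0.05346337, -0.06231663, -0.02884474, -0.03261321,  0.11161671,
        0.08252011]), 'joint_efforts': array([-1.79231436e-03, -5.20399511e+01,  4.64798033e+01,  1.66562176e-02,
       -1.63733739e-04,  2.12645961e-05]), 'ee_pos': array([0.23706379, 0.49605201, 0.2475963 ]), 'tcp_rot': array([-1.79923340e+02, -2.32121458e-04,  1.54455845e+02]), 'wrist_force': array([-0.05871512,  0.15459147,  0.49264113]), 'torque': array([-0.00885095,  0.0351307 , -0.02273171]), 'grasp_force': 0.0, 'opening': 0.0856804939212675}
scene {'mtx': array([[384.38937573,   0.        , 318.33004827],
       [  0.        , 384.38937573, 195.44502309],
       [  0.        ,   0.        ,   1.        ]]), 'k1': 0.008114261905618567, 'position': array([1.22456975, 0.47640554, 0.91018535]), 'orientation': array([ 45.08004784,   0.79325528, 128.20107028])}
top {'mtx': array([[465.93036913,   0.        , 313.54858416],
       [  0.        , 465.93036913, 197.02787843],
       [  0.        ,   0.        ,   1.        ]]), 'k1': -0.03457679497609942, 'position': array([ 0.36542042, -0.08422685,  1.75781896]), 'orientation': array([  6.4970427 ,   0.42390788, -90.96728298])}
wrist {'mtx': array([[352.07512455,   0.        , 318.70131514],
       [  0.        , 352.07512455, 200.0794016 ],
       [  0.        ,   0.        ,   1.        ]]), 'k1': -0.022726974375954497, 'mount': array([[ 7.75710599e-04,  9.65501476e-01,  2.60396425e-01,
         6.52000094e-02],
       [ 9.99999661e-01, -6.76952921e-04, -4.68943811e-04,
         8.34644572e-04],
       [-2.76489821e-04,  2.60396700e-01, -9.65501674e-01,
        -1.25207956e-01],
       [ 0.00000000e+00,  0.00000000e+00,  0.00000000e+00,
         1.00000000e+00]])}
```

View pics/scene0.png

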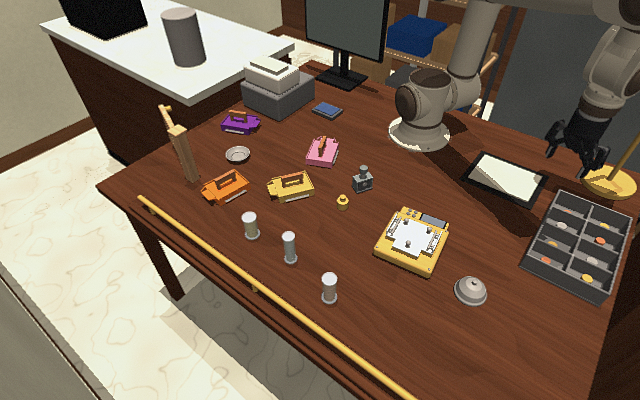

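View pics/top0.png

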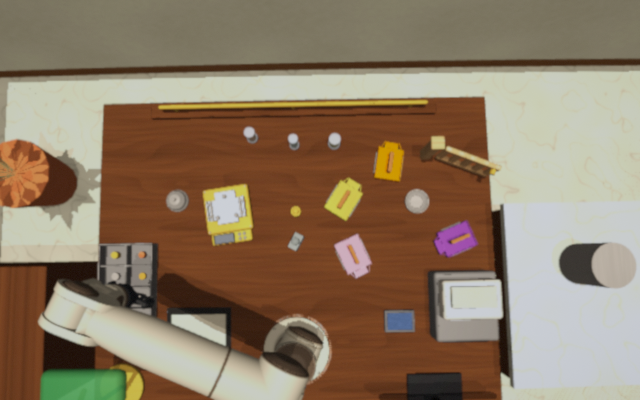

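The scene view shows the yellow brass tray at (290,187), with look-alikes in orange (225,187), pink (322,150) and purple (240,122). In the top view these are at (344,199), (390,160), (353,256) and (456,239). Only the yellow one fits "brass". The scale is at top (230,213), with its display on the image's lower side. I'll confirm with one enlarged crop.

Run:
```python
from h import *
t=bot.camera('top'); s=bot.camera('scene')
f=lambda im,x,y,w,h,k:cv2.resize(im[y:y+h,x:x+w],None,fx=k,fy=k,interpolation=cv2.INTER_CUBIC)
a=f(t['img'],315,170,66,66,6); b=f(t['img'],195,176,66,66,6)
c=f(s['img'],255,160,66,66,6); d=f(s['img'],365,195,90,90,4.4)[:396,:396]
im=np.vstack([np.hstack([a,b]),np.hstack([c,d])])[:,:,::-1]
im=cv2.resize(im,(600,600)); cv2.imwrite('pics/crop1.png',im)
for n,c in(('top',t),('scene',s)):
    hsv=cv2.cvtColor(c['img'],cv2.COLOR_RGB2HSV)
    m=cv2.inRange(hsv,(21,110,120),(33,255,255))
    k,l,st,ce=cv2.connectedComponentsWithStats(m)
    for i in range(1,k):
        if st[i,4]>80: print(n,st[i],ce[i].round(1), plane(c,ce[i],.03).round(3), cv2.minAreaRect(np.argwhere(l==i)[:,::-1].astype(np.float32)))
```

```text
top [ 159  100  269    9 1184] [294.6 104. ] [ 0.922 -0.008  0.03 ] ((292.9889221191406, 103.91529846191406), (4.621818542480469, 268.0843505859375), 88.91908264160156)
top [375 142  28  39 667] [388.7 161.6] [ 0.692 -0.36   0.03 ] ((388.78973388671875, 160.56846618652344), (24.179494857788086, 36.49174880981445), 8.530765533447266)
top [324 178  39  43 923] [344.1 198.1] [ 0.556 -0.189  0.03 ] ((344.4287109375, 197.38442993164062), (27.127506256103516, 39.6385498046875), 31.75948143005371)
top [ 203  184   50   61 1128] [231.7 215.6] [0.498 0.231 0.03 ] ((228.2074432373047, 214.30567932128906), (56.962554931640625, 45.662559509277344), 82.40535736083984)
top [290 206  11  11  91] [295.4 211. ] [ 0.511 -0.006  0.03 ] ((295.0, 211.0), (10.0, 10.0), 90.0)
top [118 365  25  35 517] [132.5 383. ] [-0.103  0.592  0.03 ] ((131.7516326904297, 381.5074768066406), (37.274845123291016, 20.667543411254883), 77.6609115600586)
scene [585 165  29  14 181] [599.6 172. ] [-0.129  0.608  0.03 ] ((598.7987670898438, 171.1890411376953), (11.374448776245117, 28.933063507080078), 83.6598129272461)
scene [612 170  25  26 369] [624.6 183.5] [-0.115  0.684  0.03 ] ((622.5, 184.5), (25.45584487915039, 21.21320343017578), 45.0)
scene [267 173  47  24 428] [288.2 187. ] [ 0.568 -0.183  0.03 ] ((289.1327209472656, 183.92239379882812), (19.171953201293945, 44.940704345703125), 76.37300109863281)
scene [591 178  26  12 133] [604.2 183.7] [-0.074  0.632  0.03 ] ((604.383544921875, 182.64382934570312), (25.514970779418945, 8.426962852478027), 20.556045532226562)
scene [139 195 277 205 887] [284.5 303.7] [0.895 0.093 0.03 ] ((276.6136474609375, 298.0189514160156), (342.609130859375, 3.2903785705566406), 36.66862487792969)
scene [376 207  71  63 833] [411.2 242.9] [0.528 0.252 0.03 ] ((411.87933349609375, 236.4482879638672), (60.007041931152344, 50.552978515625), 23.198591232299805)
```

View pics/crop1.png

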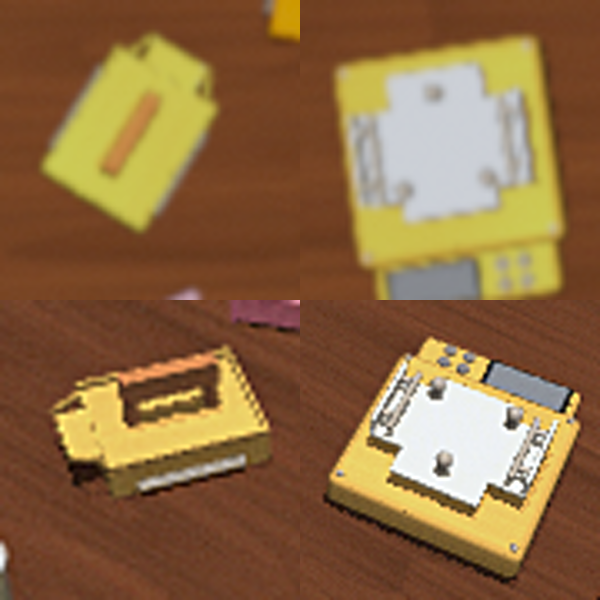

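The crop confirms it: the brass-yellow tray's lip points up and right in the top view (world +x, −y; tray yaw about −26°). The scale's display is on the robot side (yaw about +7°). Next I'll look from close over each.

```bash
cat >> h.py <<'E'
def go(xyz,yaw=None,o=None):
    o=o or bot.get_obs(); Rt=rot(o['tcp_rot']); sh=Rt.T@(np.array(xyz)-np.array(o['ee_pos']))*1e3
    rv=np.zeros(3)
    if yaw is not None: rv=(R.from_matrix(Rt).inv()*R.from_euler('xyz',[180,0,yaw],degrees=True)).as_rotvec(degrees=True)
    print('shift',sh.round(1),'turn',rv.round(2),'dist',np.linalg.norm(sh).round())
E
python3 - <<'E'
from h import *
c=bot.camera('top'); print(plane(c,(228,209.5),.038))
go([.51,.24,.25]); go([.55,-.188,.22])
E
```

```text
[0.52049641 0.24360258 0.038     ]
shift [-356.7 -113.5   -1.9] turn [0. 0. 0.] dist 374.0
shift [-577.3 -482.4   28.3] turn [0. 0. 0.] dist 753.0
```

Emit:
carry_out(moves="-357 -113 -2 0 0 0 85;-357 -113 -2 0 0 0 85;-357 -113 -2 0 0 0 85;-357 -113 -2 0 0 0 85;-357 -113 -2 0 0 0 85;-357 -113 -2 0 0 0 85;-357 -113 -2 0 0 0 85;-357 -113 -2 0 0 0 85;-357 -113 -2 0 0 0 85;-357 -113 -2 0 0 0 85;-357 -113 -2 0 0 0 85;-357 -113 -2 0 0 0 85")

```text
time: 1.5
ee_pos: [0.5098, 0.2413, 0.2504]
tcp_rot: [180.0, -0.0, 154.5]
wrist_force: [-1.2, -1.1, 0.5]
opening: 0.0847
grasp_force: 0.0
```

Run:
```python
from h import *
import pickle
o=bot.get_obs(); c=bot.camera('wrist'); pickle.dump((o,c),open('scale.pkl','wb')); print(o['time'],o['ee_pos'],o['tcp_rot'])
cv2.imwrite('pics/w_scale.png',c['img'][:,:,::-1]); go([.55,-.188,.22])
```

```text
1.5 [0.50980058 0.24125872 0.25044669] [ 1.79989141e+02 -1.61558467e-03  1.54548431e+02]
shift [-220.7 -370.4   30.4] turn [0. 0. 0.] dist 432.0
```

View pics/w_scale.png

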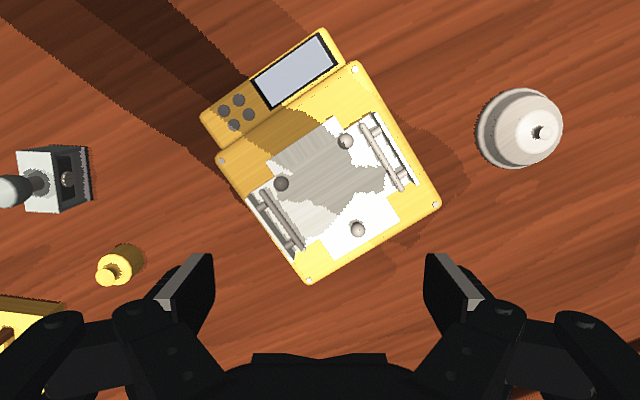

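The wrist view shows the scale: balls at (281,184), (346,142) and (358,229), corner screws at (222,161), (354,70), (435,205) and (308,280). The display is at upper left.

```bash
cat > sc.py <<'E'
from h import *
import pickle
o,c=pickle.load(open('scale.pkl','rb'))
S=np.array([plane(c,u,.038,o) for u in [(222,161),(354,70),(435,205),(308,280)]])
print(S.round(4), S.mean(0)); print('sides',[round(np.linalg.norm(S[i]-S[i-1]),4) for i in range(4)])
d=(S[2]+S[3]-S[0]-S[1]); print('yaw',np.degrees(np.arctan2(d[1],d[0])))
B=[(346,142),(281,184),(358,229)] # (-30,34),(-30,-34),(45,0)
for z in (.064,.074,.084,.094):
    P=np.array([plane(c,u,z,o) for u in B]); m=(P[0]+P[1])/2; e=P[2]-m; ang=np.arctan2(e[1],e[0])
    seat=m+30/75*e
    print(z,'w',np.linalg.norm(P[0]-P[1]).round(4),'l',np.linalg.norm(e).round(4),'yaw',np.degrees(ang).round(2),'seat',seat.round(4))
E
python3 sc.py
```

```text
[[0.4582 0.1635 0.038 ]
 [0.4371 0.3123 0.038 ]
 [0.5881 0.3339 0.038 ]
 [0.6079 0.1832 0.038 ]] [0.52281707 0.24823698 0.038     ]
sides [np.float64(0.1511), np.float64(0.1504), np.float64(0.1526), np.float64(0.152)]
yaw 7.819572520572362
0.064 w 0.0693 l 0.0749 yaw 8.65 seat [0.524  0.2486 0.064 ]
0.074 w 0.0671 l 0.0725 yaw 8.65 seat [0.5217 0.2493 0.074 ]
0.084 w 0.0649 l 0.0701 yaw 8.65 seat [0.5194 0.2499 0.084 ]
0.094 w 0.0626 l 0.0677 yaw 8.65 seat [0.517  0.2506 0.094 ]
```

Emit:
carry_out(moves="-221 -370 30 0 0 0 85;-221 -370 30 0 0 0 85;-221 -370 30 0 0 0 85;-221 -370 30 0 0 0 85;-221 -370 30 0 0 0 85;-221 -370 30 0 0 0 85;-221 -370 30 0 0 0 85;-221 -370 30 0 0 0 85;-221 -370 30 0 0 0 85;-221 -370 30 0 0 0 85;-221 -370 30 0 0 0 85;-221 -370 30 0 0 0 85;-221 -370 30 0 0 0 85")

```text
time: 2.85
ee_pos: [0.5506, -0.1874, 0.2207]
tcp_rot: [180.0, 0.0, 154.6]
wrist_force: [0.6, 0.1, -0.1]
opening: 0.0851
grasp_force: 0.0
```

Run:
```python
from h import *
import pickle
o=bot.get_obs(); c=bot.camera('wrist'); pickle.dump((o,c),open('tray.pkl','wb')); print(o['time'],o['ee_pos'],o['tcp_rot'],o['q'])
cv2.imwrite('pics/w_tray.png',c['img'][:,:,::-1])
```

```text
2.85 [ 0.55057774 -0.18743025  0.2206772 ] [1.79991444e+02 2.73782785e-02 1.54565208e+02] [-1.88023008e+01  8.84273016e+00  1.12512701e+01  9.23803566e+01
  5.33680934e-03  6.63249038e+00]
```

View pics/w_tray.png

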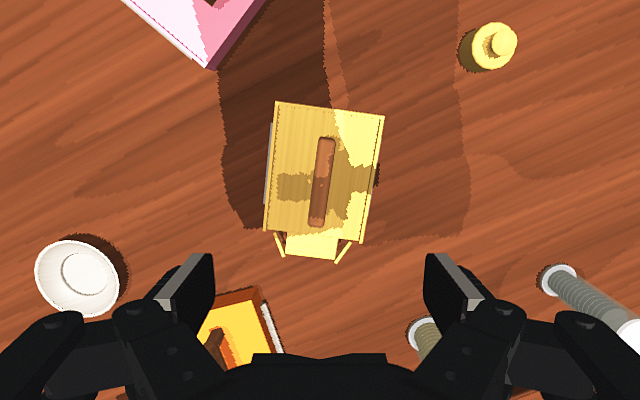

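The wrist view shows the tray: handle top from (326,139) to (317,226), rim corners at (277,101), (384,116), (361,244) and (264,231), lip at the bottom near (310,258), pointing to world +x.

```bash
cat > tr.py <<'E'
from h import *
import pickle
o,c=pickle.load(open('tray.pkl','rb'))
H=np.array([plane(c,u,.070,o) for u in [(326,138.5),(316.5,226.5)]]); e=H[1]-H[0]
print('handle',H.mean(0).round(4),'len',np.linalg.norm(e).round(4),'yaw',np.degrees(np.arctan2(e[1],e[0])).round(2))
T=np.array([plane(c,u,.031,o) for u in [(277,101),(384,116),(361,244),(264,231)]]); e=T[2]+T[3]-T[0]-T[1]
print('rim',T.mean(0).round(4),'sides',[np.linalg.norm(T[i]-T[i-1]).round(4) for i in range(4)],'yaw',np.degrees(np.arctan2(e[1],e[0])).round(2))
h=cv2.cvtColor(c['img'],cv2.COLOR_RGB2HSV)[130:235,300:342]; print(h[50,::4].tolist())
xy=(H.mean(0)+T.mean(0))/2; print(xy)
y=np.degrees(np.arctan2(e[1],e[0]))
go([xy[0],xy[1],.12],180-31+0,bot.get_obs())
E
python3 tr.py
```

```text
handle [ 0.5481 -0.183   0.07  ] len 0.0725 yaw -31.31
rim [ 0.5495 -0.1832  0.031 ] sides [np.float64(0.12), np.float64(0.0938), np.float64(0.1207), np.float64(0.0935)] yaw -33.11
[[18, 162, 189], [19, 161, 187], [21, 153, 246], [18, 164, 168], [12, 165, 144], [12, 168, 144], [12, 163, 156], [12, 167, 147], [19, 161, 196], [19, 163, 194], [19, 165, 189]]
[ 0.54881314 -0.18310461  0.0505    ]
shift [  3.6   3.2 100.7] turn [0.01 0.03 5.56] dist 101.0
```

Emit:
carry_out(moves="4 3 30 0 0 6.7 85;4 3 60 0 0 6.7 85;4 3 90 0 0 6.7 85;4 3 115 0 0 6.7 85;4 3 135 0 0 6.7 85;4 3 150 0 0 6.7 85;4 3 158 0 0 6.7 85;4 3 162 0 0 6.7 85;4 3 163 0 0 6.7 60;4 3 163 0 0 6.7 40;4 3 163 0 0 6.7 25;4 3 163 0 0 6.7 15;4 3 163 0 0 6.7 5;4 3 163 0 0 6.7 5;4 3 163 0 0 6.7 5;4 3 163 0 0 6.7 5;4 3 163 0 0 6.7 5", force=60)

```text
time: 4.6
ee_pos: [0.5484, -0.1844, 0.0579]
tcp_rot: [180.0, 0.1, 147.8]
wrist_force: [-1.0, 1.3, 6.2]
opening: 0.0131
grasp_force: 60.2
```

Run:
```python
from h import *
o=bot.get_obs(); print(o['time'],o['ee_pos'],o['tcp_rot'],o['opening'],o['grasp_force'],o['wrist_force'],o['torque'])
c=bot.camera('wrist'); s=bot.camera('scene')
a=cv2.resize(c['img'],(480,300)); b=cv2.resize(s['img'][130:230,220:380],(480,300),interpolation=cv2.INTER_CUBIC)
cv2.imwrite('pics/grasp.png',np.vstack([a,b])[:,:,::-1])
```

```text
4.6 [ 0.54838695 -0.18442723  0.05786479] [1.79983779e+02 5.29734088e-02 1.47757587e+02] 0.013050622918099561 60.24209976196289 [-1.020427    1.255021    6.17427884] [ 0.16800563  0.06753037 -0.12178961]
```

View pics/grasp.png

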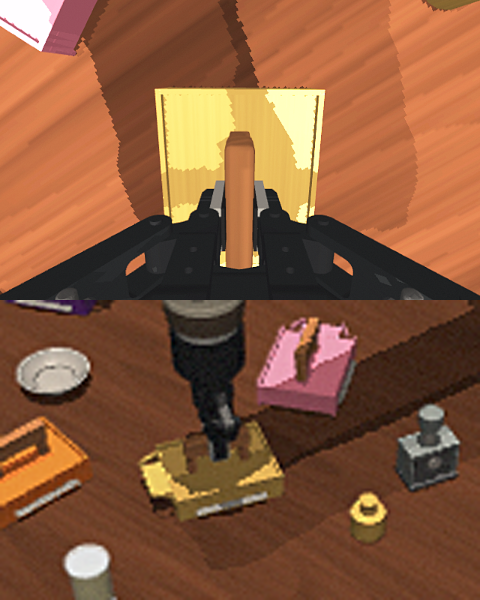

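The grasp is good: the handle sits centred between the pads and the tray is square to the gripper. Next I'll lift.

Emit:
carry_out(moves="0 0 -4 0 0 0 5;0 0 -12 0 0 0 5;0 0 -30 0 0 0 5;0 0 -55 0 0 0 5;0 0 -85 0 0 0 5;0 0 -115 0 0 0 5;0 0 -140 0 0 0 5;0 0 -152 0 0 0 5;0 0 -152 0 0 0 5;0 0 -152 0 0 0 5")

```text
time: 5.7
ee_pos: [0.5478, -0.1843, 0.208]
tcp_rot: [-180.0, -0.1, 147.8]
wrist_force: [0.3, -1.3, -4.4]
opening: 0.0131
grasp_force: 59.1
```

Run:
```python
from h import *
o=bot.get_obs(); print(o['wrist_force'],o['torque'],o['opening'],o['grasp_force'])
go([.523,.2485,.19],188.1,o)
```

```text
[ 0.32291365 -1.3024753  -4.44133468] [-0.01966684  0.04501265  0.0273231 ] 0.013080560345451384 59.108789563179016
shift [251.9 352.8  18.2] turn [ 1.000e-02 -9.000e-02 -4.034e+01] dist 434.0
```

Emit:
carry_out(moves="8 11 0 0 0 -1 5;25 35 0 0 0 -4 5;45 63 0 0 0 -7 5;66 92 0 0 0 -10 5;87 122 0 0 0 -14 5;108 151 0 0 0 -17 5;129 181 0 0 0 -21 5;150 210 0 0 0 -24 5;171 240 0 0 0 -28 5;192 269 0 0 0 -31 5;213 298 5 0 0 -35 5;231 323 10 0 0 -38 5;243 341 15 0 0 -40 5;250 350 18 0 0 -40.3 5;252 353 18 0 0 -40.3 5;252 353 18 0 0 -40.3 5;252 353 18 0 0 -40.3 5")

```text
time: 7.4
ee_pos: [0.5234, 0.2478, 0.1915]
tcp_rot: [-180.0, 0.0, -172.0]
wrist_force: [0.6, -0.9, -4.3]
opening: 0.0128
grasp_force: 59.0
```

Run:
```python
from h import *
o=bot.get_obs(); print(o['time'],o['ee_pos'],o['tcp_rot'],o['wrist_force'],o['torque'])
c=bot.camera('wrist'); s=bot.camera('scene')
for n,p in (('top',0),):
    pass
lip=[.523+.08*np.cos(np.radians(8.1)),.2485+.08*np.sin(np.radians(8.1))]
print('expected lip px scene',proj(s,[*lip,o['ee_pos'][2]-.058+.024]),'scale ctr',proj(s,[.523,.2485,.038]))
a=cv2.resize(c['img'],(480,300)); b=cv2.resize(s['img'][150:275,330:530],(480,300),interpolation=cv2.INTER_CUBIC)
cv2.imwrite('pics/over.png',np.vstack([a,b])[:,:,::-1])
go([.523,.2485,.14],188.1,o)
```

```text
7.4 [0.52335999 0.2478478  0.19145576] [-1.79985512e+02  5.11309356e-03 -1.72012247e+02] [ 0.64017859 -0.92839936 -4.28411909] [-0.04193242  0.00421793  0.00324856]
expected lip px scene [407.50587527 231.46329931] scale ctr [411.3262262 239.433795 ]
shift [ 0.3  0.7 51.5] turn [-0.01  0.01 -0.11] dist 51.0
```

View pics/over.png

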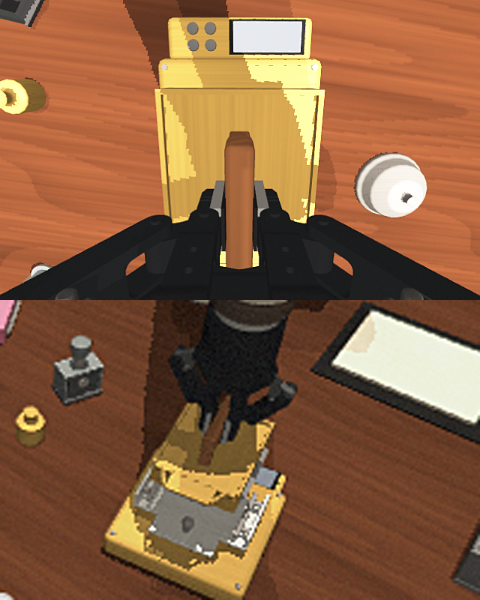

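The tray is square and level over the scale with the lip away from the display. I'll descend and feel for contact.

Emit:
carry_out(moves="0 0.7 6 0 0 0 5;0 0.7 14 0 0 0 5;0 0.7 22 0 0 0 5;0 0.7 29 0 0 0 5;0 0.7 33 0 0 0 5;0 0.7 36 0 0 0 5;0 0.7 38 0 0 0 5;0 0.7 39 0 0 0 5;0 0.7 40 0 0 0 5;0 0.7 40 0 0 0 5")

```text
time: 8.5
ee_pos: [0.5232, 0.2494, 0.1513]
tcp_rot: [180.0, 0.0, -171.9]
wrist_force: [0.5, 0.2, -4.9]
opening: 0.0129
grasp_force: 59.0
```

Emit:
carry_out(moves="0 0 1 0 0 0 5;0 0 2 0 0 0 5;0 0 3 0 0 0 5;0 0 4 0 0 0 5;0 0 4 0 0 0 5")

```text
time: 9.0
ee_pos: [0.5231, 0.2493, 0.1471]
tcp_rot: [-180.0, -0.0, -171.9]
wrist_force: [0.3, 0.0, -4.2]
opening: 0.0134
grasp_force: 59.0
```

Emit:
carry_out(moves="0 0 1 0 0 0 5;0 0 2 0 0 0 5;0 0 3 0 0 0 5;0 0 3 0 0 0 5")

```text
time: 9.4
ee_pos: [0.5231, 0.2493, 0.1441]
tcp_rot: [-180.0, -0.0, -171.9]
wrist_force: [0.5, 0.1, -3.9]
opening: 0.0131
grasp_force: 59.0
```

Emit:
carry_out(moves="0 -0.7 1 0 0 0 5;0 -0.7 2 0 0 0 5;0 -0.7 3 0 0 0 5;0 -0.7 4 0 0 0 5;0 -0.7 4 0 0 0 5")

```text
time: 9.9
ee_pos: [0.5232, 0.2486, 0.1401]
tcp_rot: [-180.0, -0.0, -171.9]
wrist_force: [0.3, 0.6, -4.1]
opening: 0.0129
grasp_force: 59.0
```

Emit:
carry_out(moves="0 0 1 0 0 0 5;0 0 2 0 0 0 5;0 0 3 0 0 0 5;0 0 3 0 0 0 5")

```text
time: 10.3
ee_pos: [0.5232, 0.2486, 0.1371]
tcp_rot: [-180.0, -0.0, -171.9]
wrist_force: [-0.4, 0.5, -4.5]
opening: 0.0127
grasp_force: 59.0
```

Emit:
carry_out(moves="0 0 1 0 0 0 5;0 0 2 0 0 0 5;0 0 3 0 0 0 5;0 0 3 0 0 0 5")

```text
time: 10.7
ee_pos: [0.5232, 0.2486, 0.1341]
tcp_rot: [-180.0, -0.0, -171.9]
wrist_force: [0.1, 0.1, -3.8]
opening: 0.0131
grasp_force: 59.0
```

Emit:
carry_out(moves="0 0 1 0 0 0 5;0 0 2 0 0 0 5;0 0 3 0 0 0 5;0 0 3 0 0 0 5")

```text
time: 11.1
ee_pos: [0.5232, 0.2486, 0.1311]
tcp_rot: [-180.0, -0.0, -171.9]
wrist_force: [-1.3, 0.2, -5.0]
opening: 0.0127
grasp_force: 59.0
```

Emit:
carry_out(moves="0 0 1 0 0 0 5;0 0 2 0 0 0 5;0 0 2 0 0 0 5")

```text
time: 11.4
ee_pos: [0.5232, 0.2486, 0.1291]
tcp_rot: [-180.0, -0.0, -171.9]
wrist_force: [0.7, 0.5, -4.5]
opening: 0.0132
grasp_force: 59.0
```

Emit:
carry_out(moves="0 0 1 0 0 0 5;0 0 2 0 0 0 5;0 0 2 0 0 0 5")

```text
time: 11.7
ee_pos: [0.5232, 0.2486, 0.1271]
tcp_rot: [-180.0, -0.0, -171.9]
wrist_force: [-0.1, -0.5, -4.3]
opening: 0.0135
grasp_force: 59.0
```

Emit:
carry_out(moves="0 0 1 0 0 0 5;0 0 2 0 0 0 5;0 0 2 0 0 0 5")

```text
time: 12.0
ee_pos: [0.5232, 0.2486, 0.1251]
tcp_rot: [-180.0, -0.0, -171.9]
wrist_force: [-0.2, -0.1, -3.7]
opening: 0.0133
grasp_force: 59.0
```

Emit:
carry_out(moves="0 0 1 0 0 0 5;0 0 2 0 0 0 5;0 0 2 0 0 0 5")

```text
time: 12.3
ee_pos: [0.5234, 0.2487, 0.1238]
tcp_rot: [180.0, 0.0, -171.9]
wrist_force: [-0.2, -1.3, 1.0]
opening: 0.0127
grasp_force: 59.8
```

Contact came at TCP z≈0.124, so the stem stands about 6 mm up, which matches the image estimate. Now I'll press gently.

Emit:
carry_out(moves="0 0 0.5 0 0 0 5;0 0 1 0 0 0 5;0 0 1 0 0 0 5")

```text
time: 12.6
ee_pos: [0.5236, 0.2489, 0.1231]
tcp_rot: [180.0, 0.1, -171.9]
wrist_force: [-0.8, -0.8, 4.6]
opening: 0.0131
grasp_force: 60.3
```

Run:
```python
from h import *
o=bot.get_obs(); print(o['ee_pos'],o['tcp_rot'],o['wrist_force'],o['torque'])
```

```text
[0.52357105 0.24885667 0.12306664] [ 1.79970777e+02  7.45333044e-02 -1.71940725e+02] [-0.77744843 -0.81950102  4.55787519] [-0.19268836  0.23822785  0.02551141]
```

Emit:
carry_out(moves="0 0 0.5 0 0 0 5;0 0 1 0 0 0 5;0 0 1 0 0 0 5")

```text
time: 12.9
ee_pos: [0.5237, 0.2489, 0.1224]
tcp_rot: [180.0, 0.1, -171.9]
wrist_force: [-0.7, -0.7, 5.9]
opening: 0.013
grasp_force: 60.6
```

Emit:
carry_out(moves="0 0 0.5 0 0 0 5;0 0 1 0 0 0 5;0 0 1 0 0 0 5")

```text
time: 13.2
ee_pos: [0.5238, 0.249, 0.1216]
tcp_rot: [180.0, 0.1, -171.9]
wrist_force: [-0.1, -1.1, 8.5]
opening: 0.013
grasp_force: 60.9
```

Emit:
carry_out(moves="0 0 0.5 0 0 0 5;0 0 1 0 0 0 5;0 0 1 0 0 0 5")

```text
time: 13.5
ee_pos: [0.5234, 0.2487, 0.1192]
tcp_rot: [-180.0, 0.0, -171.9]
wrist_force: [1.7, -2.0, -4.2]
opening: 0.0135
grasp_force: 59.0
```

Run:
```python
from h import *
o=bot.get_obs(); print(o['ee_pos'],o['tcp_rot'],o['wrist_force'],o['torque'])
```

```text
[0.5234267  0.24870015 0.11916952] [-1.79996490e+02  2.28125122e-02 -1.71944669e+02] [ 1.74567631 -1.97315248 -4.24898229] [-0.07066419 -0.36969877  0.01880976]
```

The force dropped by 12 N, so the bars have snapped. I'll follow the tray down to firm contact.

Emit:
carry_out(moves="0 0 0.3 0 0 0 5;0 0 0.6 0 0 0 5;0 0 0.6 0 0 0 5")

```text
time: 13.8
ee_pos: [0.5228, 0.2484, 0.1178]
tcp_rot: [-180.0, -0.1, -171.9]
wrist_force: [0.2, -1.3, -6.5]
opening: 0.0129
grasp_force: 58.8
```

Emit:
carry_out(moves="0 0 0.3 0 0 0 5;0 0 0.6 0 0 0 5;0 0 0.6 0 0 0 5")

```text
time: 14.1
ee_pos: [0.5229, 0.2485, 0.1178]
tcp_rot: [-180.0, -0.1, -171.9]
wrist_force: [-1.5, -2.4, -6.2]
opening: 0.013
grasp_force: 58.8
```

Emit:
carry_out(moves="0 0 0.4 0 0 0 5;0 0 0.8 0 0 0 5;0 0 0.8 0 0 0 5")

```text
time: 14.4
ee_pos: [0.5231, 0.2486, 0.1176]
tcp_rot: [180.0, -0.0, -171.9]
wrist_force: [-3.3, -2.5, -1.0]
opening: 0.0131
grasp_force: 59.4
```

Emit:
carry_out(moves="0 0 0.4 0 0 0 5;0 0 0.8 0 0 0 5;0 0 0.8 0 0 0 5")

```text
time: 14.7
ee_pos: [0.5232, 0.2487, 0.1173]
tcp_rot: [180.0, 0.0, -171.9]
wrist_force: [-5.2, -4.0, 2.4]
opening: 0.0133
grasp_force: 60.2
```

Run:
```python
from h import *
o=bot.get_obs(); print(o['ee_pos'],o['tcp_rot'],o['wrist_force'],o['torque'])
```

```text
[0.523235   0.24867718 0.11728013] [ 1.79987089e+02  3.12030702e-02 -1.71943507e+02] [-5.17922251 -4.02770153  2.36987911] [-0.85972898  1.28286663  0.01475974]
```

The tray is home and stiff, with a load of about 7 N. I'll release, back off, and check.

Emit:
carry_out(moves="0 0 -0.5 0 0 0 5;0 0 -0.5 0 0 0 5;0 0 -0.5 0 0 0 14;0 0 -0.5 0 0 0 18;0 0 -0.5 0 0 0 24;0 0 -0.5 0 0 0 32;0 0 -0.5 0 0 0 40;0 0 -0.5 0 0 0 40;0 0 -5 0 0 0 40;0 0 -15 0 0 0 40;0 0 -30 0 0 0 40;0 0 -55 0 0 0 40;0 0 -80 0 0 0 40;0 0 -100 0 0 0 40;0 0 -100 0 0 0 40", force=20)

```text
time: 16.2
ee_pos: [0.5243, 0.2492, 0.2211]
tcp_rot: [179.9, 0.3, -171.9]
wrist_force: [0.3, -0.3, -0.0]
opening: 0.0402
grasp_force: 0.0
```

Run:
```python
from h import *
o=bot.get_obs(); print(o['time'],o['ee_pos'],o['wrist_force'])
c=bot.camera('wrist'); s=bot.camera('scene')
a=cv2.resize(c['img'],(480,300)); b=cv2.resize(s['img'][190:285,360:460],(480,300),interpolation=cv2.INTER_CUBIC)
b=cv2.resize(s['img'][190:278,350:470],(440,300),interpolation=cv2.INTER_CUBIC)
b=cv2.copyMakeBorder(b,0,0,20,20,0)
cv2.imwrite('pics/done.png',np.vstack([a,b])[:,:,::-1])
```

```text
16.2 [0.52431024 0.24915629 0.22107402] [ 0.2941036  -0.33314765 -0.01277679]
```

View pics/done.png

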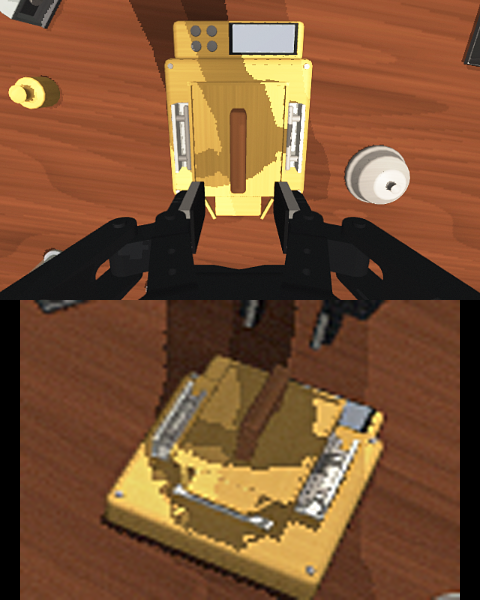

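The wrist view shows the tray centred between the bars: rim at x=191–285, handle at 238, so no 5° tilt. The lip is opposite the display. It went down about 6.7 mm from first contact, as expected for home.

```bash
python3 -c "
from workcell import bot
print(bot.job_done())"
```

```text
the job is handed in; nothing more can be done
None
```

The brass tray is back on the scale's balls and level, lip away from the display, with the bars snapped over its edges. The highest load I measured was about 13 N, nothing else on the counter was touched, and the job was handed in at about 16 s.

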